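# Click a robe hook onto the inspection turntable and show both its sides

## Robot

A 6-joint arm with a two-finger parallel gripper is mounted at the origin on the work surface. World frame = base frame: x ahead of the robot, y to its left, z up, the work surface at z = 0. Lengths are in mm, angles in rad, forces in N, time in s.
With the tool pointing down it reaches from about 300 to 775 mm from the base axis. Payload 14.6 kg.
Tool frame: the origin (TCP) lies midway between the tips of the shut fingers; the grasp point (between the pads) lies 19 mm behind it (grip_depth is the z of the grasp point in the tool frame, in mm); z points along the fingers, y is the line along which they close (so a half turn about z gives the same grasp; the last joint's range is limited). The gripper opens to 85 mm and grips with 20 to 120 N. Pads are 22 mm wide; open, the fingers measure 114 mm over their backs; the gripper's body (76 mm by 85 mm) begins 54 mm behind the grasp point. The pads swing forward as they close: fully open they stand 13 mm farther back than shut.
Start: joints at [1.24, 0.3, 1.521, -0, 1.321, -0.067], TCP at [143.411, 530.964, 231.281] pointing down, gripper open.
Joint ranges: [-3.03, 3.03], [-0.79, 2.21], [0.23, 2.52], [-1.04, 4.18], [0, 3.07], [-2.55, 2.55]. Speed limits (rad/s): [2.22, 2.22, 2.57, 3.14, 3.14, 3.14].

## Interface

Orientations are given as a 3x3 rotation matrix whose columns are the frame's x, y, z axes.
In Python, from rig import * gives the robot as it stands.
- The arm moves only by the tool drive_tool, never from a script. Its argument "deltas" is a list that holds one entry, the list of rows, each a list of 4 numbers: the shift along the tool's x, y, z in units of 0.15 m (1.0 is 0.15 m), then the turn about the tool's z in units of pi/4 rad (1.0 is pi/4 rad). In form: [[[tx, ty, tz, roll], ...]]. A call has 1 to 8 rows; each row is the pose to reach, as a shift and turn from the pose commanded when the call began, along the tool's axes at that moment; what a row does not reach only later rows make up. A row lasts 1/12 s, in which the tool goes at most 41.7 mm and 7.16 degrees, less where a joint would pass 70% of its speed; a pose out of reach is approached as far as the arm can. A call with a number of a shift or a turn outside -1 to 1 is refused whole. A call with a gripper value outside its range is refused whole. "claw" is the opening, from 0 (shut) to 1 (fully open), set as the call begins (left out, the last holds). The fingers move at their own pace and stop on an object; "newtons" is the grip in N (left out, the last holds). Time passes only in rows, so rows that repeat a pose let the fingers close. It gives the time, the measured TCP pose, the force, the opening and the grip force at its end, in the units of the state.
- get_obs(): the state, without advancing time (a new reading comes with each control period).
- get_image(name): name is "scene" or "side" or "wrist"; returns (picture, depth): 480x640x3 uint8, red, green, blue; 480x640 float32, mm along the optical axis (not along the pixel's ray), 0 where there is no reading.
- camera_params(name): a dict with "fx", "fy", "cx", "cy" (pixels), "extrinsics" (4x4, takes a point from world to camera coordinates). Camera axes: x right, y down, z forward; pixel columns grow to the right and rows downward; lengths in mm; the calibration is good to about 2 mm. A picture is of the moment at which its call begins: read the wrist's pose just before it. camera_params takes no time and is no camera call; for the wrist camera it gives the pose at the moment of the call.
- hand_in(): hands the job in; it is judged then, once.
Trained networks look in the newest picture that a camera, given by its name, has taken for a name from the list of things; names that differ only in an ending like _2 or _b are one class to them, and where a whole thing is asked for, a point or a joint stands for the part that bears it (a point fixed in the world has none). Each returns a list of dicts, best first, with "conf" (0 to 1); they miss things now and then, are a little off and sometimes report something else, mostly with a low value. They report only what shows in the picture. A call takes as long as a camera call.
- cut_out(thing, camera): "mask" (480x640 bool, what is visible of it) and "rect" ([left, top, right, bottom] in pixels, round what is visible of it).
- tip_of(thing, camera): "centre" ([row, column] in pixels: a listed point, or the origin of a listed thing).
The state is a dict: "time": time; "q": joint angles; "joint_vel": joint speeds; "tau": joint torques, N m; "tcp_pos": TCP position; "tcp_rot": TCP orientation; "ft_force": force on the tool from outside, world axes, zero at the start; "ft_torque": the same for the moment, N m; "finger_gap": finger opening in mm; "gripper_force": force on a finger pad.
Only numpy, scipy, OpenCV 4.12 (cv2) and the standard library are available. Lean on these libraries where they do the work, as an engineer would, in place of code of your own. Each camera call takes 0.05 s, during which the arm holds its last target. There are 200 camera calls.

## Task

Take the robe hook that has a single arm out of the tray and push it straight down onto the square drive of the inspection turntable, its arm pointing the same way as the dial's pointer (towards the little camera), until the spring ball clicks in and the hook sits fully home. Then turn the hook, and the dial with it, anticlockwise (seen from above) to the stop and after that clockwise to the other stop, so that the camera sees both its sides; let go and leave it there, still fully home. Do not shift the other things on the bench.

Things in the scene. Friction and masses are not known exactly. Their poses are not given: they have to be found in the camera images.
- hook: The brass robe hook with ONE arm, 175 to 350 g, upright in the tray: a square post 34 x 34 x 60 mm. Origin: centre of its underside, z up the post. The arm points along its -y. In the underside is a square hole 17 mm wide and 26 mm deep with a chamfered mouth; a groove round its walls, 4.5 to 13.5 mm above the underside, takes the spring ball.
- hook_tip (a point): Near the end of the single-arm hook's arm, 56 mm from the post's axis along the hook's -y, 53 mm above its underside. The arm is 11 mm thick, leaves the -y face 40 mm up, runs outward and bends up; it ends 61 mm from the axis and 58 mm high.
- double_hook: Bystander: a brass robe hook with the same post but TWO arms, along its -y and +y (each ends 61 mm from the axis). It stands in the same tray, about 150 mm from the other hook; which is nearer the robot varies. Origin at the centre of its underside.
- tray: Grey plastic open tray, fixed, 260 x 160 mm (x, y), floor 5 mm thick, walls 22 mm high overall and 5 mm thick; origin under its centre.
- station: The inspection turntable's fixed base, a grey plate 140 mm (x) by 225 mm (y, from -155 to +70 mm) and 12 mm thick; origin at its underside, on the turntable's axis. A small black camera stands on it towards -y, its lens 104 mm and its centre 135 mm from the axis, its top 76 mm above the origin.
- drive_base (a point): Centre of the dial's flat top, 22 mm above the bench, at the foot of the square drive. Its frame turns with the dial: x, y square to the drive's faces, pointer along -y, z up. The dial is an aluminium disc, 88 mm in diameter. A hook is fully home when its underside lies on the dial, its origin at this point; its y then runs along this y.
- lens (a point): Centre of the front of the camera lens, 104 mm from the turntable's axis and 56 mm above the bench.
- turntable (a joint): Angle of the dial, rad: 0 when its pointer points at the camera, growing anticlockwise seen from above; fixed stops at +0.8 and -0.8. It turns with light friction (0.08 N m) and stays where it is left. The square has some play: the dial follows the hook up to 0.07 rad late.
- ball (a joint): Spring ball (9 mm) in the drive's +x face, 9 mm above the dial, in m: 0 fully out (3.5 mm proud of the face), 0.0035 flush. The hook's mouth presses it about 1.5 mm in while passing; it springs back to 0 as it clicks into the groove. A hook resting on the ball stands some 11 mm too high; to push it past takes 8 to 10 N.
- towel_ring: Bystander: brass hexagonal towel ring, 149 mm across its corners, 9 mm thick, lying flat beyond the work. Origin at its centre.
- screw_box: Bystander: small open cardboard box, 85 x 65 x 35 mm, on the bench beyond the turntable. Origin at the centre of its underside.
- polish: Bystander: jar of polish, 52 mm in diameter, 85 mm tall, to the left of the tray. Origin at the centre of its underside.
- hook_top (a point): Centre of the top of the single-arm hook's post, 60 mm above its underside. The post's -x, +x and +y faces are bare and can be gripped over their whole height (34 mm apart).
- drive_top (a point): Centre of the top of the steel square drive, 24 mm above the dial's top. The drive is 16 x 16 mm; its top 4 mm taper to 11 mm wide.

How it is judged:
By the outcome, as a careful person would: the job done as asked, in the order asked, and still so for the second after the job is handed in, with the robot touching nothing.
It also fails if it takes over 58 s, if anything falls off the work surface, if the arm or the gripper's body presses on something with over 40 N, if the wrist force passes 120 N, or if a joint passes its speed limit or range.

## Working session

There is one attempt and no reset: what is moved stays moved. The work goes in short steps, Python scripts to look and compute and a tool call to move; the robot and the scene stay as the last step left them, time stands still between calls to the robot, and variables do not carry over. Pictures are saved under pics/ and viewed, at most 10 in all, crops included, and the job is handed in when it is done.

Besides the shell and the picture viewer there is one more tool, called after ">>>" as name(argument=value, ...) on one line, values as JSON. drive_tool: Moves the arm, as the interface text tells. Shifts and turns lie within -1 to 1; 1 stands for 0.15 m of shift or pi/4 rad of turn. Its arguments: {"type":"object","properties":{"deltas":{"type":"array","items":{"type":"array","items":{"type":"array","items":{"type":"number"}}}},"claw":{"type":"number"},"newtons":{"type":"number"}},"required":["deltas"]}

```bash
mkdir -p pics; ls; cat > h.py <<'E'
from rig import *
import numpy as np, cv2
def pt(cam,thing,P=None):
    r=tip_of(thing,cam); return r
def ray(P,rc):
    E=np.array(P["extrinsics"]);R=E[:3,:3];t=E[:3,3]
    d=R.T@np.array([(rc[1]-P["cx"])/P["fx"],(rc[0]-P["cy"])/P["fy"],1.]);return -R.T@t,d
def tri(rays):
    A=0;b=0
    for o,d in rays:
        d=d/np.linalg.norm(d);M=np.eye(3)-np.outer(d,d);A=A+M;b=b+M@o
    x=np.linalg.solve(A,b);return x,[float(np.linalg.norm((np.eye(3)-np.outer(d,d)/(d@d))@(x-o))) for o,d in rays]
def proj(P,X):
    E=np.array(P["extrinsics"]);c=E[:3,:3]@X+E[:3,3];return np.array([P["fy"]*c[1]/c[2]+P["cy"],P["fx"]*c[0]/c[2]+P["cx"]])
def cloud(P,depth,mask):
    v,u=np.nonzero(mask&(depth>0));z=depth[v,u]
    C=np.stack([(u-P["cx"])/P["fx"]*z,(v-P["cy"])/P["fy"]*z,z],1);E=np.array(P["extrinsics"])
    return (C-E[:3,3])@E[:3,:3]
E
python3 - <<'E'
from h import *
np.set_printoptions(precision=1,suppress=True)
o=get_obs();print(o["time"],o["tcp_pos"],o["tcp_rot"],o["finger_gap"])
R={}
ims=[]
for c in ("scene","side","wrist"):
    P=camera_params(c);im,d=get_image(c);ims.append(im)
    for t in ("hook_top","hook_tip","drive_top","drive_base","lens","hook","double_hook"):
        r=tip_of(t,c)
        for q in r[:2]:print(c,t,np.array(q["centre"]),round(q["conf"],2))
        if r and r[0]["conf"]>.4:R.setdefault(t,[]).append(ray(P,r[0]["centre"]))
for t in R:
    if len(R[t])>1:print(t,*tri(R[t]))
s=[cv2.resize(i,(400,300)) for i in ims]
cv2.imwrite("pics/a.png",cv2.cvtColor(np.vstack([np.hstack(s[:2]),np.hstack([s[2],s[2]*0])]),cv2.COLOR_RGB2BGR))
E
```

```text
pics
0.0 [143.3 530.7 230.7] [[-1.   0.3 -0. ]
 [ 0.3  1.  -0. ]
 [ 0.  -0.  -1. ]] 85.04794563463439
scene hook_top [223.8 406. ] 0.79
scene hook_tip [228.  380.4] 0.65
scene drive_top [267.5 215.4] 0.66
scene lens [283.8 161.8] 0.78
scene hook [243.9 403.4] 0.83
scene hook [215.6 369.9] 0.66
side hook_top [177.1 266.9] 0.78
side hook_top [380.4 385.5] 0.65
side hook_tip [240.8 211.7] 0.69
side hook_tip [193.8 278.7] 0.56
side drive_top [172.5 268.4] 0.61
side drive_top [330.1 338.9] 0.56
side drive_base [341.8 340.5] 0.71
side lens [378.  384.8] 0.74
side lens [197.1 274.4] 0.19
side hook [203.5 270.8] 0.96
side double_hook [243.  211.8] 0.87
hook_top [657.5 221.3  64.1] [2.689545856964779, 2.6895458569648394]
hook_tip [548.3 263.2 -88.3] [18.77201456630054, 18.77201456630062]
drive_top [573.5 -86.3 227.3] [100.97758488903824, 100.97758488903821]
lens [ 530.6 -246.5   55.2] [0.8204826817842759, 0.8204826817844935]
hook [662.4 223.4  -5.5] [2.0087614085823766, 2.0087614085825334]
```

View pics/a.png

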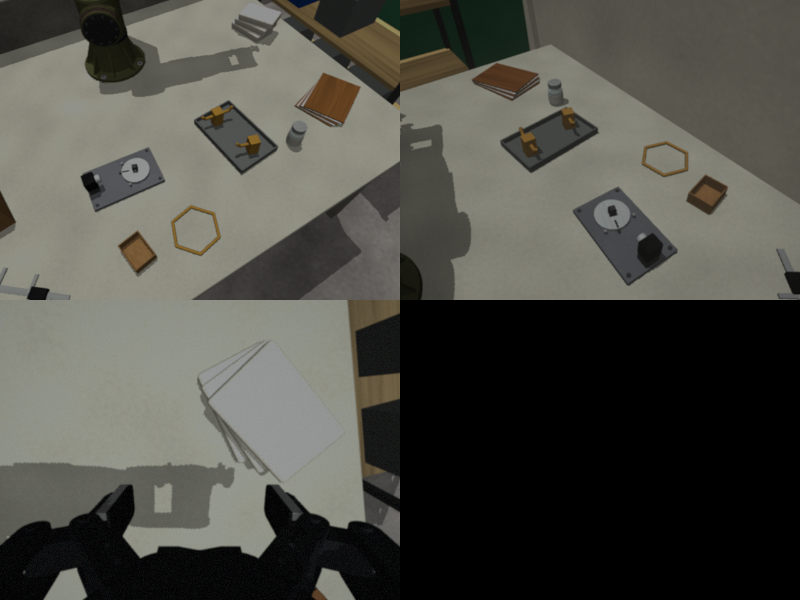

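The single-arm hook is the far one in the tray (full scene picture about row 229, column 405; side row 190, column 270). The turntable's square is at scene (267, 215) and side (330, 339), with its pointer towards the camera. I'll redo the triangulation with those matches.

```bash
python3 - <<'E'
from h import *
np.set_printoptions(precision=1,suppress=True)
S=camera_params("scene");D=camera_params("side")
for n,a,b in (("tip",[228,380.4],[193.8,278.7]),("top",[223.8,406],[177.1,266.9]),("drive_top",[267.5,215.4],[330.1,338.9]),("lens",[283.8,161.8],[378,384.8])):
    print(n,*tri([ray(S,a),ray(D,b)]))
o=get_obs();print(o["time"],o["tcp_rot"],camera_params("wrist"))
E
```

```text
tip [643.5 166.2  66.2] [1.8100974458131145, 1.8100974458131802]
top [657.5 221.3  64.1] [2.689545856964779, 2.6895458569648394]
drive_top [ 540.3 -143.2   43.1] [2.5871676837402755, 2.5871676837403808]
lens [ 530.6 -246.5   55.2] [0.8204826817842759, 0.8204826817844935]
1.2 [[-1.   0.3 -0. ]
 [ 0.3  1.  -0. ]
 [ 0.  -0.  -1. ]] {'fx': 347.68897624003375, 'fy': 347.68897624003375, 'cx': 318.6092902787381, 'cy': 242.89792633952646, 'extrinsics': array([[   0.3,    1. ,    0. , -550.1],
       [   0.9,   -0.3,    0.3,  -34.6],
       [   0.3,   -0.1,   -1. ,  376.9],
       [   0. ,    0. ,    0. ,    1. ]])}
```

```bash
cat >> h.py <<'E'
def yaw_y(R): return np.degrees(np.arctan2(R[1,1],R[0,1]))
def delta(target,yawdeg=None):
    o=get_obs();R=np.array(o["tcp_rot"]);p=np.array(o["tcp_pos"])
    d=R.T@(np.array(target)-p)/150
    r=None if yawdeg is None else -(((yawdeg-yaw_y(R)+180)%360)-180)/45
    print("t",round(o["time"],2),"tcp",np.round(p,1),"yaw_y",round(yaw_y(R),2),"delta",np.round(d,4),"roll",r,"q",np.round(o["q"],2),"F",np.round(o["ft_force"],1),"gap",round(o["finger_gap"],1))
E
python3 - <<'E'
from h import *
delta([620,210,230],-14.3)
o=get_obs();R=np.array(o["tcp_rot"]);E=np.array(camera_params("wrist")["extrinsics"])
print(R.T@(-E[:3,:3].T@E[:3,3]-o["tcp_pos"]),"\n",R.T@E[:3,:3].T)
E
```

```text
t 1.2 tcp [143.4 531.  231.3] yaw_y 74.89 delta [-3.6252 -1.2373  0.0084] roll 1.9819042351378215 q [ 1.24  0.3   1.52  0.    1.32 -0.07] F [ 0.7  1.2 -0.6] gap 85.4
[  65.78868001   -0.6731504  -142.62642005] 
 [[ 8.22711214e-04 -9.65085082e-01 -2.61935313e-01]
 [ 9.99997675e-01  2.71903081e-04  2.13907658e-03]
 [-1.99316988e-03 -2.61936464e-01  9.65083062e-01]]
```

>>> drive_tool(deltas=[[[-0.27,-0.09,0,0],[-0.53,-0.18,0,0],[-0.8,-0.27,0,0],[-0.97,-0.33,0,0]]])

```text
time: 1.53
tcp_pos: [273.0, 443.5, 231.4]
tcp_rot: [[-0.965, 0.261, 0.0], [0.261, 0.965, -0.0], [-0.0, 0.0, -1.0]]
ft_force: [-0.2, 0.5, 0.2]
finger_gap: 85.7
gripper_force: 0.0
```

>>> drive_tool(deltas=[[[-0.27,-0.09,0,0],[-0.53,-0.18,0,0],[-0.8,-0.27,0,0],[-0.97,-0.33,0,0]]])

```text
time: 1.87
tcp_pos: [400.9, 357.4, 231.4]
tcp_rot: [[-0.965, 0.262, 0.0], [0.262, 0.965, -0.0], [-0.0, 0.0, -1.0]]
ft_force: [0.2, 0.3, -0.9]
finger_gap: 85.2
gripper_force: 0.0
```

>>> drive_tool(deltas=[[[-0.27,-0.09,0,0],[-0.53,-0.18,0,0],[-0.8,-0.27,0,0],[-0.97,-0.33,0,0]]])

```text
time: 2.2
tcp_pos: [528.5, 271.4, 231.2]
tcp_rot: [[-0.965, 0.262, 0.0], [0.262, 0.965, -0.0], [-0.0, -0.0, -1.0]]
ft_force: [0.2, -0.1, 0.3]
finger_gap: 85.4
gripper_force: 0.0
```

>>> drive_tool(deltas=[[[-0.27,-0.09,0,0.15],[-0.53,-0.18,0,0.3],[-0.7,-0.25,0,0.45],[-0.7,-0.25,0,0.6],[-0.7,-0.25,0,0.75],[-0.7,-0.25,0,0.9],[-0.7,-0.25,0,0.98],[-0.7,-0.25,0,0.98]]])

```text
time: 2.87
tcp_pos: [617.7, 210.1, 231.1]
tcp_rot: [[-0.509, 0.861, -0.0], [0.861, 0.509, -0.0], [0.0, -0.0, -1.0]]
ft_force: [-0.1, 0.8, -0.2]
finger_gap: 85.1
gripper_force: 0.0
```

>>> drive_tool(deltas=[[[0,0,0,0.15],[0,0,0,0.3],[0,0,0,0.45],[0,0,0,0.6],[0,0,0,0.75],[0,0,0,0.9],[0,0,0,1.0],[0,0,0,1.0]]], claw=0.85)

```text
time: 3.53
tcp_pos: [617.6, 210.3, 231.2]
tcp_rot: [[0.247, 0.969, -0.0], [0.969, -0.247, -0.0], [-0.0, -0.0, -1.0]]
ft_force: [-1.1, -0.5, 0.2]
finger_gap: 72.6
gripper_force: 0.0
```

```bash
cat >> h.py <<'E'
def look(name,things):
    P=camera_params("wrist");im,d=get_image("wrist");cv2.imwrite(f"pics/{name}.png",cv2.cvtColor(im,cv2.COLOR_RGB2BGR))
    out={}
    for t in things:
        for q in tip_of(t,"wrist")[:3]:
            print(t,np.round(q["centre"]),round(q["conf"],2)); out.setdefault(t,[]).append(ray(P,q["centre"]))
    return P,im,d,out
E
python3 - <<'E'
from h import *
import pickle
delta([657,221,150],-14.3)
r=look("w1",["hook_top","hook_tip"])
pickle.dump(r,open("w1.pkl","wb"))
for z,t in((65,"hook_top"),(58,"hook_tip")):
    for o,d in r[3].get(t,[]): print(t,o+d*(z-o[2])/d[2])
E
```

```text
t 3.53 tcp [617.6 210.3 231.2] yaw_y -14.28 delta [0.134  0.2367 0.5416] roll 0.0005132025327119057 q [0.27 0.53 1.19 0.   1.41 0.52] F [-1.1 -0.5  0.2] gap 72.6
hook_top [202. 361.] 0.59
hook_tip [258. 354.] 0.79
hook_top [659.66820508 220.62556227  65.        ]
hook_tip [642.51236517 168.99503895  58.        ]
```

View pics/w1.png

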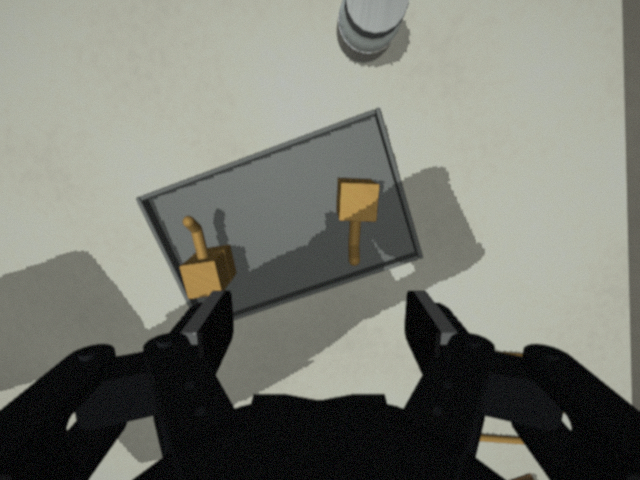

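The single-arm hook's top face lies at columns 339–380, rows 180–222, and its arm ends near (row 262, column 354). The double hook is at the left, near (row 275, column 205). I'll fit the top face from depth and colour.

```bash
cat >> h.py <<'E'
def topface(P,im,d,c,zr,w=60,sel=lambda X:X[:,2]>0):
    m=np.zeros(d.shape,bool);r,k=int(c[0]),int(c[1]);m[max(r-w,0):r+w,max(k-w,0):k+w]=True
    X=cloud(P,d,m);col=im[m&(d>0)].astype(int);b=(col[:,0]-col[:,2]>40)
    X=X[b&(X[:,2]>zr[0])&(X[:,2]<zr[1])]
    return X
E
python3 - <<'E'
from h import *
import pickle
P,im,d,_=pickle.load(open("w1.pkl","rb"))
X=topface(P,im,d,(202,361),(45,80),70)
print(len(X),np.percentile(X[:,2],[5,25,50,75,95]))
c=np.array([659.7,220.6])
Y=X[(np.linalg.norm(X[:,:2]-c,axis=1)<27)&(X[:,2]>np.percentile(X[:,2],50)-4)]
print(len(Y),np.median(Y[:,2]),cv2.minAreaRect(Y[:,:2].astype(np.float32)),Y.mean(0))
E
```

```text
1887 [49.4440249  63.27002206 64.55908773 65.18038109 66.0172252 ]
1450 64.85320536205529 ((657.6802368164062, 221.14907836914062), (34.073341369628906, 33.97191619873047), 73.75164031982422) [657.54790528 221.71867269  64.82778379]
```

```bash
python3 -c "
from h import *
delta([657.6,221.4,120],-16.2)"
```

```text
t 3.68 tcp [617.7 210.2 231.3] yaw_y -13.97 delta [0.1366 0.2404 0.7417] roll 0.04953494996467561 q [0.27 0.53 1.19 0.   1.41 0.52] F [0.  0.4 0.4] gap 72.2
```

>>> drive_tool(deltas=[[[0.08,0.12,0.2,0.044],[0.137,0.24,0.4,0.044],[0.137,0.24,0.6,0.044],[0.137,0.24,0.742,0.044],[0.137,0.24,0.742,0.044],[0.137,0.24,0.742,0.044]]])

```text
time: 4.18
tcp_pos: [657.4, 221.2, 119.7]
tcp_rot: [[0.277, 0.961, -0.002], [0.961, -0.277, -0.0], [-0.001, -0.001, -1.0]]
ft_force: [0.6, 0.9, 1.2]
finger_gap: 72.6
gripper_force: 0.0
```

```bash
python3 - <<'E'
from h import *
delta([657.6,221.4,22],-16.2)
r=look("w2",["hook_top"])
X=topface(*r[:3],(242,318),(45,80),235)
c=np.array([657.6,221.4])
Y=X[(np.linalg.norm(X[:,:2]-c,axis=1)<27)&(X[:,2]>61)&(X[:,2]<70)]
print(len(Y),np.median(Y[:,2]),cv2.minAreaRect(Y[:,:2].astype(np.float32)),Y.mean(0))
for o,d in r[3].get("hook_top",[]): print(o+d*(65-o[2])/d[2])
E
```

```text
t 4.18 tcp [657.4 221.2 119.7] yaw_y -16.08 delta [0.0022 0.0019 0.6511] roll 0.0027311901912229234 q [ 0.27  0.72  1.16 -0.    1.26  0.55] F [0.6 0.9 1.2] gap 72.6
hook_top [265. 318.] 0.68
3078 64.78640956053172 ((657.4719848632812, 220.90293884277344), (34.490631103515625, 33.62514877319336), 73.96697998046875) [657.66663077 221.59855651  64.76457273]
[657.21114843 219.93285259  65.        ]
```

View pics/w2.png

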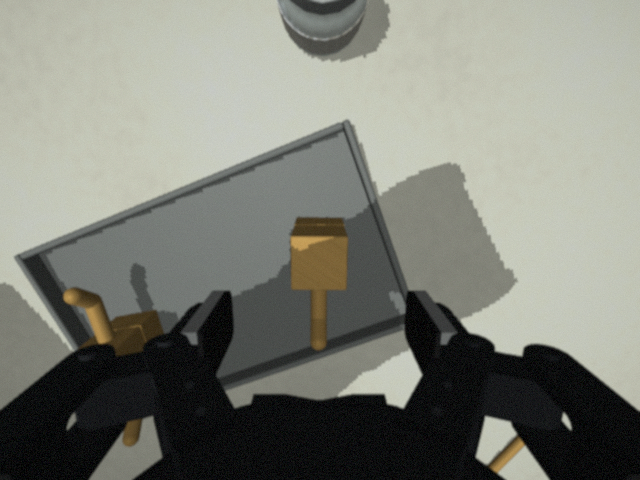

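The post is square to the picture and centred between the fingers (columns 291–348, rows 235–290). The double hook, at the far left, is clear of them. I'll descend and grip.

>>> drive_tool(deltas=[[[0.0,0,0.2,0],[0.0,0,0.4,0],[0.0,0,0.55,0],[0.0,0,0.63,0],[0.0,0,0.65,0],[0.0,0,0.65,0]]])

```text
time: 4.78
tcp_pos: [658.2, 221.5, 23.7]
tcp_rot: [[0.279, 0.96, 0.001], [0.96, -0.279, 0.0], [0.001, 0.001, -1.0]]
ft_force: [-0.0, 0.9, 1.1]
finger_gap: 72.5
gripper_force: 0.0
```

>>> drive_tool(deltas=[[[0,0,0,0],[0,0,0,0],[0,0,0,0],[0,0,0,0],[0,0,0,0],[0,0,0,0],[0,0,0,0],[0,0,0,0]]], claw=0, newtons=70)

```text
time: 5.45
tcp_pos: [658.4, 221.5, 24.2]
tcp_rot: [[0.279, 0.96, 0.002], [0.96, -0.279, 0.001], [0.001, 0.002, -1.0]]
ft_force: [-0.5, -0.6, 6.0]
finger_gap: 33.4
gripper_force: 70.5
```

>>> drive_tool(deltas=[[[0,0,-0.1,0],[0,0,-0.3,0],[0,0,-0.55,0],[0,0,-0.8,0],[0,0,-1.0,0],[0,0,-1.0,0],[0,0,-1.0,0]]])

```text
time: 6.03
tcp_pos: [658.1, 221.4, 175.4]
tcp_rot: [[0.279, 0.96, 0.004], [0.96, -0.279, 0.001], [0.002, 0.003, -1.0]]
ft_force: [-0.2, 0.8, -3.2]
finger_gap: 33.3
gripper_force: 70.0
```

```bash
python3 -c "
from h import *
delta([530,-225,172],-5.4)"
```

```text
t 6.03 tcp [658.1 221.4 175.4] yaw_y -16.19 delta [-3.0962  0.0098  0.0161] roll -0.23983460116375 q [ 0.27  0.67  1.11 -0.    1.36  0.55] F [-0.2  0.8 -3.2] gap 33.3
```

>>> drive_tool(deltas=[[[-0.2,0,0,0],[-0.45,0,0,0],[-0.7,0,0,0],[-0.95,0,0,0],[-1,0,0,0]]])

```text
time: 6.45
tcp_pos: [613.9, 72.6, 171.2]
tcp_rot: [[0.282, 0.959, -0.003], [0.959, -0.282, -0.001], [-0.002, -0.003, -1.0]]
ft_force: [0.9, -0.2, -2.0]
finger_gap: 33.4
gripper_force: 70.2
```

>>> drive_tool(deltas=[[[-0.25,0,0,0],[-0.5,0,0,0],[-0.75,0,0,0],[-1,0,0,0],[-1,0,0,0]]])

```text
time: 6.87
tcp_pos: [571.9, -71.8, 171.4]
tcp_rot: [[0.283, 0.959, -0.003], [0.959, -0.283, -0.001], [-0.001, -0.002, -1.0]]
ft_force: [0.6, -0.2, -2.6]
finger_gap: 33.2
gripper_force: 70.2
```

>>> drive_tool(deltas=[[[-0.25,0,0,-0.08],[-0.5,0,0,-0.16],[-0.75,0,0,-0.24],[-0.92,0,0,-0.24],[-1,0,0,-0.24],[-1,0,0,-0.24],[-1,0,0,-0.24]]])

```text
time: 7.45
tcp_pos: [531.9, -210.5, 171.7]
tcp_rot: [[0.095, 0.995, -0.001], [0.995, -0.095, 0.001], [0.001, -0.001, -1.0]]
ft_force: [0.1, 0.5, -2.3]
finger_gap: 33.1
gripper_force: 70.1
```

```bash
python3 - <<'E'
from h import *
import pickle
delta([540,-143,172],-5.4)
r=look("w3",["drive_top","drive_base","lens"])
pickle.dump(r,open("w3.pkl","wb"))
for z,t in((46,"drive_top"),(22,"drive_base"),(56,"lens")):
    for o,d in r[3].get(t,[]): print(t,o+d*(z-o[2])/d[2])
E
```

```text
t 7.45 tcp [ 531.9 -210.5  171.7] yaw_y -5.46 delta [ 0.4528  0.0109 -0.0013] roll -0.0012451079757643886 q [-0.44  0.4   1.53  0.    1.21 -0.35] F [ 0.1  0.5 -2.3] gap 33.1
drive_top [148. 319.] 0.71
drive_base [148. 315.] 0.63
drive_top [ 538.81604714 -144.40880884   46.        ]
drive_base [ 535.82079102 -143.98731617   22.        ]
```

View pics/w3.png

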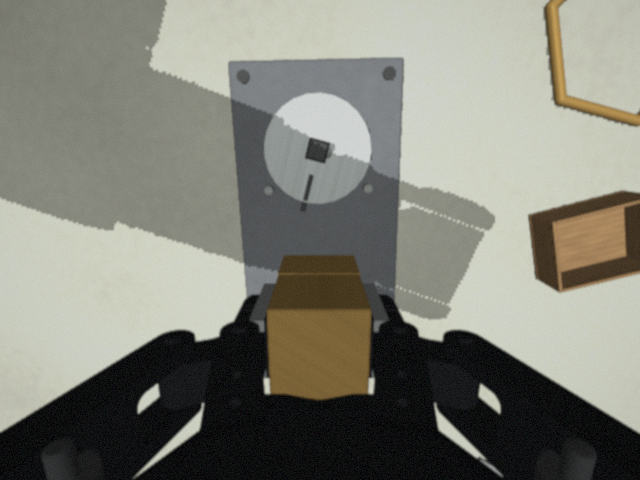

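The dial is centred near (148, 318). Its pointer runs from about (row 178, column 310) to (row 210, column 303), so the dial sits slightly turned from the plate. I'll rectify the view at the heights of the dial and the drive top, and cross-check them with a fit.

```bash
cat > rect.py <<'E'
from h import *
import pickle,sys
def rectify(P,im,c,z,half,s):
    n=int(2*half*s);corners=[(-half,half),(half,half),(half,-half),(-half,-half)]
    src=np.float32([proj(P,np.array([c[0]+a,c[1]+b,z]))[::-1] for a,b in corners])
    dst=np.float32([[0,0],[n,0],[n,n],[0,n]])
    return cv2.warpPerspective(im,cv2.getPerspectiveTransform(src,dst),(n,n),flags=cv2.INTER_CUBIC)
E
python3 - <<'E'
from rect import *
P,im,d,_=pickle.load(open("w3.pkl","rb"))
c=(538.5,-144)
A=rectify(P,im,c,22,55,7);B=rectify(P,im,c,46,14,14)
B=cv2.resize(B,(400,400))
A=cv2.resize(A,(400,400))
for I in(A,B):cv2.drawMarker(I,(200,200),(255,0,0))
cv2.imwrite("pics/r3.png",cv2.cvtColor(np.hstack([A,B]),cv2.COLOR_RGB2BGR))
m=np.ones(d.shape,bool);X=cloud(P,d,m)
for z,r,lab in((22,50,"dial"),(46,12,"drv")):
    Y=X[(abs(X[:,2]-z)<2.5)&(np.linalg.norm(X[:,:2]-np.array(c),axis=1)<r)]
    print(lab,len(Y),np.median(Y[:,2]),Y[:,:2].mean(0),cv2.minAreaRect(Y[:,:2].astype(np.float32)),cv2.minEnclosingCircle(Y[:,:2].astype(np.float32)))
E
```

```text
dial 8888 21.920158377099035 [ 537.23545527 -144.11514429] ((537.2305908203125, -145.34661865234375), (87.08844757080078, 87.31852722167969), 8.851933479309082) ((539.1212768554688, -147.8016815185547), 47.106689453125)
drv 365 45.48517010929202 [ 536.98252828 -145.27701227] ((537.0241088867188, -145.29623413085938), (15.0750093460083, 14.832180976867676), 69.5431137084961) ((536.8662109375, -145.50277709960938), 9.873270034790039)
```

View pics/r3.png

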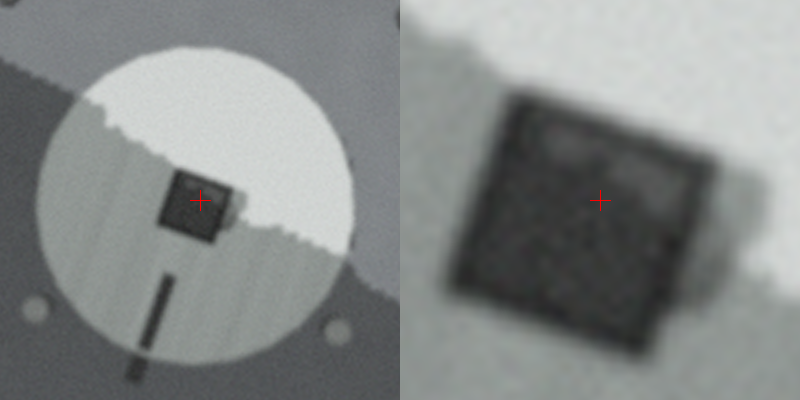

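The dial centre and the drive-top centre agree at about (537.2, −145.6), with the heights as expected (22 and 45.5). The drive's yaw is about −18.5°. I'll take a second, closer look with the hook turned to match.

```bash
python3 -c "
from h import *
delta([513.4,-216.8,125],-18.5)"
```

```text
t 7.65 tcp [ 532.5 -209.6  172.3] yaw_y -5.31 delta [-0.0594 -0.122   0.3154] roll 0.29307686162517826 q [-0.44  0.4   1.52  0.    1.21 -0.35] F [-0.9  0.2 -1.4] gap 32.9
```

>>> drive_tool(deltas=[[[-0.03,-0.06,0.1,0.1],[-0.06,-0.12,0.2,0.2],[-0.06,-0.12,0.3,0.29],[-0.06,-0.12,0.315,0.29],[-0.06,-0.12,0.315,0.29],[-0.06,-0.12,0.315,0.29]]])

```text
time: 8.15
tcp_pos: [514.0, -217.8, 126.0]
tcp_rot: [[0.313, 0.95, 0.001], [0.95, -0.313, -0.0], [-0.0, 0.001, -1.0]]
ft_force: [0.1, 0.4, -2.3]
finger_gap: 33.4
gripper_force: 70.1
```

```bash
python3 - <<'E'
from rect import *
delta([537.2,-145.6,90],-18.5)
r=look("w4",["drive_top"]);P,im,d,_=r;pickle.dump(r,open("w4.pkl","wb"))
for o,dd in r[3].get("drive_top",[]): print(o+dd*(46-o[2])/dd[2])
c=(537.2,-145.6)
A=rectify(P,im,c,22,55,7);B=rectify(P,im,c,46,14,14)
B=cv2.resize(B,(400,400));A=cv2.resize(A,(400,400))
for I in(A,B):cv2.drawMarker(I,(200,200),(255,0,0))
cv2.imwrite("pics/r4.png",cv2.cvtColor(np.vstack([np.hstack([A,B]),cv2.resize(im[200:440],(800,300))[:200]]),cv2.COLOR_RGB2BGR))
X=cloud(P,d,np.ones(d.shape,bool))
for z,rr,lab in((22,50,"dial"),(46,12,"drv")):
    Y=X[(abs(X[:,2]-z)<2.5)&(np.linalg.norm(X[:,:2]-np.array(c),axis=1)<rr)]
    print(lab,len(Y),np.median(Y[:,2]),Y[:,:2].mean(0),cv2.minAreaRect(Y[:,:2].astype(np.float32)))
o=get_obs();p=np.array(o["tcp_pos"]);R=np.array(o["tcp_rot"])
T=(topface(P,im,d,(320,319),(150,190),120)-p)@R
z=np.median(T[:,2]);Y=T[(abs(T[:,2]-z)<3)]
print("hook in tool",z,len(Y),cv2.minAreaRect(Y[:,:2].astype(np.float32)),Y.min(0),Y.max(0))
E
```

```text
t 8.15 tcp [ 514.  -217.8  126. ] yaw_y -18.26 delta [ 0.5054 -0.004   0.24  ] roll 0.00523750626101547 q [-0.47  0.43  1.61  0.    1.11 -0.15] F [ 0.1  0.4 -2.3] gap 33.4
drive_top [134. 317.] 0.85
[ 536.77648597 -146.82841321   46.        ]
dial 12941 21.947449298346665 [ 537.42576555 -144.20485311] ((537.041259765625, -147.04220581054688), (87.57391357421875, 90.16244506835938), 3.204101324081421)
drv 538 45.619002036144174 [ 536.9251167  -145.55797603] ((537.1937255859375, -145.46084594726562), (14.76013469696045, 14.7477445602417), 71.22433471679688)
hook in tool -40.28289231146255 8998 ((-0.5658855438232422, 0.1322307586669922), (34.924354553222656, 34.35818099975586), 0.6948797702789307) [-17.9796337  -17.04217499 -42.47103936] [ 16.97418043  17.36787605 -37.28908997]
```

View pics/r4.png

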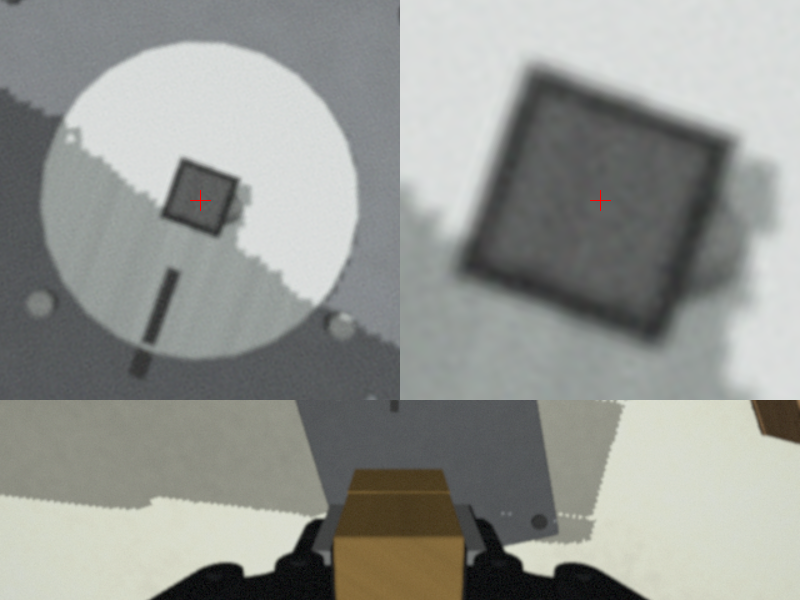

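Both views agree on a drive centre of (537.1, −145.7) and a yaw of about −19°. The hook sits about −0.5 mm along the tool's x. First I'll go above the drive, underside about 10 mm over its top.

```bash
python3 -c "
from h import *
delta([537.25,-145.25,76],-19)"
```

```text
t 8.25 tcp [ 514.  -218.   126.3] yaw_y -18.33 delta [ 0.5094 -0.0061  0.3351] roll 0.014971652001582925 q [-0.47  0.42  1.61  0.    1.11 -0.15] F [ 0.1 -0.1 -1.8] gap 33.3
```

>>> drive_tool(deltas=[[[0.15,0,0,0.015],[0.3,-0.005,0,0.015],[0.45,-0.006,0.1,0.015],[0.508,-0.006,0.2,0.015],[0.508,-0.006,0.3,0.015],[0.508,-0.006,0.334,0.015],[0.508,-0.006,0.334,0.015],[0.508,-0.006,0.334,0.015]]])

```text
time: 8.92
tcp_pos: [536.9, -145.9, 75.9]
tcp_rot: [[0.327, 0.945, 0.001], [0.945, -0.327, -0.0], [-0.0, 0.001, -1.0]]
ft_force: [-0.3, -0.5, -2.3]
finger_gap: 33.1
gripper_force: 70.1
```

```bash
python3 - <<'E'
from h import *
delta([537.25,-145.25,70],-19)
ims=[]
for c in("scene","side"):
    im,d=get_image(c);q=proj(camera_params(c),np.array([537,-145,50])).astype(int)
    ims.append(cv2.resize(im[q[0]-50:q[0]+50,q[1]-50:q[1]+50],(400,400),interpolation=cv2.INTER_CUBIC))
cv2.imwrite("pics/s5.png",cv2.cvtColor(np.hstack(ims),cv2.COLOR_RGB2BGR))
E
```

```text
t 8.92 tcp [ 536.9 -145.9   75.9] yaw_y -19.11 delta [0.0048 0.0006 0.0396] roll -0.0024836079642871784 q [-0.33  0.49  1.65 -0.    1.    0.  ] F [-0.3 -0.5 -2.3] gap 33.1
```

View pics/s5.png

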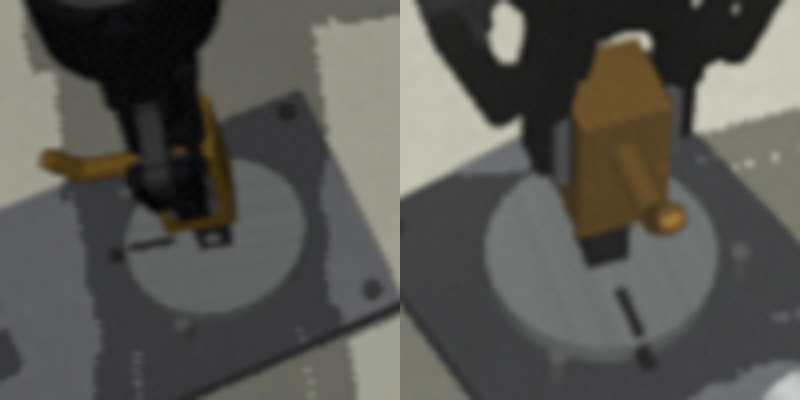

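The hook hangs right over the square drive in both views, with its arm above the pointer. I'll lower it slowly.

>>> drive_tool(deltas=[[[0.003,0,0.03,0],[0.003,0,0.05,0],[0.003,0,0.065,0],[0.003,0,0.08,0],[0.003,0,0.09,0],[0.003,0,0.1,0],[0.003,0,0.107,0],[0.003,0,0.107,0]]])

```text
time: 9.68
tcp_pos: [536.7, -145.1, 58.9]
tcp_rot: [[0.328, 0.945, -0.0], [0.945, -0.328, 0.0], [0.0, -0.0, -1.0]]
ft_force: [-0.0, 0.5, -2.7]
finger_gap: 33.5
gripper_force: 70.1
```

It is entering without force. On to the ball and past it.

>>> drive_tool(deltas=[[[0,0,0.015,0],[0,0,0.03,0],[0,0,0.042,0],[0,0,0.05,0],[0,0,0.057,0],[0,0,0.063,0],[0,0,0.063,0]]])

```text
time: 10.27
tcp_pos: [537.4, -145.3, 50.4]
tcp_rot: [[0.328, 0.945, 0.002], [0.945, -0.328, -0.001], [0.0, 0.002, -1.0]]
ft_force: [1.7, 0.4, 2.3]
finger_gap: 33.4
gripper_force: 70.9
```

>>> drive_tool(deltas=[[[0,0,0.01,0],[0,0,0.02,0],[0,0,0.03,0],[0,0,0.037,0],[0,0,0.043,0],[0,0,0.045,0],[0,0,0.045,0]]])

```text
time: 10.85
tcp_pos: [536.5, -145.0, 42.3]
tcp_rot: [[0.328, 0.945, -0.001], [0.945, -0.328, 0.0], [0.0, -0.001, -1.0]]
ft_force: [2.9, 1.1, -8.3]
finger_gap: 33.1
gripper_force: 70.1
```

>>> drive_tool(deltas=[[[0,0,0.006,0],[0,0,0.012,0],[0,0,0.016,0],[0,0,0.02,0],[0,0,0.02,0]]])

```text
time: 11.27
tcp_pos: [536.7, -145.1, 41.1]
tcp_rot: [[0.327, 0.945, -0.0], [0.945, -0.327, -0.0], [-0.0, -0.0, -1.0]]
ft_force: [-6.8, 3.0, 14.5]
finger_gap: 33.4
gripper_force: 72.4
```

```bash
python3 -c "
from h import *
delta([537.1,-145.4,39],-19);o=get_obs();print(o['ft_torque'])"
```

```text
t 11.27 tcp [ 536.7 -145.1   41.1] yaw_y -19.12 delta [-0.0012  0.0029  0.0138] roll -0.0025765111396986464 q [-0.33  0.54  1.66 -0.    0.94  0.  ] F [-6.8  3.  14.5] gap 33.4
[ 0.68524352  1.22050215 -0.02290702]
```

The hook is home: TCP at 41.1 (41.7 expected), with solid bottom contact at 14 N. I'll ease the press and turn anticlockwise (negative roll).

>>> drive_tool(deltas=[[[0,-0.003,-0.005,0],[0,-0.003,-0.005,-0.1],[0,-0.003,-0.005,-0.22],[0,-0.003,-0.005,-0.35],[0,-0.003,-0.005,-0.48],[0,-0.003,-0.005,-0.61],[0,-0.003,-0.005,-0.74],[0,-0.003,-0.005,-0.74]]])

```text
time: 11.93
tcp_pos: [536.5, -144.8, 41.1]
tcp_rot: [[-0.25, 0.968, 0.001], [0.968, 0.25, 0.0], [-0.0, 0.001, -1.0]]
ft_force: [-1.2, 3.9, 5.2]
finger_gap: 33.6
gripper_force: 71.3
```

```bash
python3 -c "
from h import *
delta([537.1,-145.4,41],42);o=get_obs();print(o['ft_torque'])"
```

```text
t 11.93 tcp [ 536.5 -144.8   41.1] yaw_y 14.46 delta [-0.0047  0.0027  0.0007] roll -0.6121006204343018 q [-0.33  0.54  1.67  0.    0.93 -0.58] F [-1.2  3.9  5.2] gap 33.6
[0.65677559 0.20039857 0.04230245]
```

>>> drive_tool(deltas=[[[0,0,0,-0.1],[0,0,0,-0.22],[0,0,0,-0.34],[0,0,0,-0.46],[0,0,0,-0.52],[0,0,0,-0.55],[0,0,0,-0.55]]])

```text
time: 12.52
tcp_pos: [536.3, -145.0, 41.1]
tcp_rot: [[-0.627, 0.779, 0.0], [0.779, 0.627, 0.0], [-0.0, 0.0, -1.0]]
ft_force: [-3.6, 3.5, 6.7]
finger_gap: 33.3
gripper_force: 71.5
```

```bash
python3 -c "
from h import *
delta([537.1,-145.4,41],42);o=get_obs();print(o['ft_torque'])"
```

```text
t 12.52 tcp [ 536.3 -145.    41.1] yaw_y 38.8 delta [-0.0055  0.0021  0.0009] roll -0.07104329104977801 q [-0.33  0.54  1.67  0.    0.93 -1.01] F [-3.6  3.5  6.7] gap 33.3
[ 0.57839929  0.51558315 -0.00457798]
```

>>> drive_tool(deltas=[[[0,0,0,-0.03],[0,0,0,-0.06],[0,0,0,-0.08],[0,0,0,-0.1],[0,0,0,-0.1]]])

```text
time: 12.93
tcp_pos: [536.3, -145.0, 41.1]
tcp_rot: [[-0.685, 0.728, -0.0], [0.728, 0.685, 0.0], [0.0, -0.0, -1.0]]
ft_force: [-3.4, 2.7, 6.5]
finger_gap: 33.5
gripper_force: 71.5
```

```bash
python3 -c "
from h import *
delta([537.1,-145.4,41],42);o=get_obs();print(o['ft_torque'])"
```

```text
t 12.93 tcp [ 536.3 -145.    41.1] yaw_y 43.26 delta [-0.0058  0.0019  0.0008] roll 0.02808307342764983 q [-0.33  0.54  1.67 -0.    0.93 -1.09] F [-3.4  2.7  6.5] gap 33.5
[0.59799677 0.56345595 0.0114654 ]
```

>>> drive_tool(deltas=[[[0,0,0,-0.03],[0,0,0,-0.06],[0,0,0,-0.06]]])

```text
time: 13.18
tcp_pos: [536.3, -145.0, 41.1]
tcp_rot: [[-0.719, 0.695, -0.0], [0.695, 0.719, -0.0], [0.0, -0.0, -1.0]]
ft_force: [-3.4, 2.7, 5.8]
finger_gap: 33.4
gripper_force: 71.6
```

```bash
python3 -c "
from h import *
delta([537.1,-145.4,41],46);o=get_obs();print(o['ft_torque'])"
```

```text
t 13.18 tcp [ 536.3 -145.    41.1] yaw_y 45.99 delta [-0.006   0.0018  0.0008] roll -0.0001521993512900129 q [-0.33  0.54  1.67 -0.    0.93 -1.13] F [-3.4  2.7  5.8] gap 33.4
[ 0.49129542  0.53323869 -0.00371128]
```

>>> drive_tool(deltas=[[[0,0,0,-0.03],[0,0,0,-0.06],[0,0,0,-0.06]]])

```text
time: 13.43
tcp_pos: [536.2, -145.0, 41.1]
tcp_rot: [[-0.751, 0.661, -0.0], [0.661, 0.751, 0.0], [0.0, 0.0, -1.0]]
ft_force: [-4.0, 3.5, 8.0]
finger_gap: 33.2
gripper_force: 71.6
```

```bash
python3 -c "
from h import *
delta([537.1,-145.4,41],48);o=get_obs();print(o['ft_torque'],o['tau'])"
```

```text
t 13.43 tcp [ 536.2 -145.    41.1] yaw_y 48.65 delta [-0.0063  0.0017  0.0008] roll 0.014491124770984243 q [-0.33  0.54  1.67  0.    0.93 -1.18] F [-4.   3.5  8. ] gap 33.2
[ 0.56844598  0.5912038  -0.41032382] [ -0.71852926 -57.19703436 -28.84559155  -0.59907647  -1.14226297
  -0.90554344]
```

>>> drive_tool(deltas=[[[0,0,0,-0.02],[0,0,0,-0.04],[0,0,0,-0.04]]])

```text
time: 13.68
tcp_pos: [536.2, -145.0, 41.1]
tcp_rot: [[-0.77, 0.638, -0.0], [0.638, 0.77, 0.0], [0.0, 0.0, -1.0]]
ft_force: [-4.5, 2.7, 7.4]
finger_gap: 33.0
gripper_force: 71.6
```

```bash
python3 - <<'E'
from h import *
delta([537.1,-145.4,41],48);o=get_obs();print(o['ft_torque'])
ims=[]
for c in("scene","side"):
    im,d=get_image(c);q=proj(camera_params(c),np.array([537,-165,40])).astype(int)
    ims.append(cv2.resize(im[q[0]-60:q[0]+60,q[1]-60:q[1]+60],(400,400),interpolation=cv2.INTER_CUBIC))
cv2.imwrite("pics/s6.png",cv2.cvtColor(np.hstack(ims),cv2.COLOR_RGB2BGR))
E
```

```text
t 13.68 tcp [ 536.2 -145.    41.1] yaw_y 50.39 delta [-0.0065  0.0017  0.0008] roll 0.05310428357204463 q [-0.33  0.54  1.67  0.    0.93 -1.21] F [-4.5  2.7  7.4] gap 33.0
[ 0.56719888  0.67735128 -0.65805688]
```

View pics/s6.png

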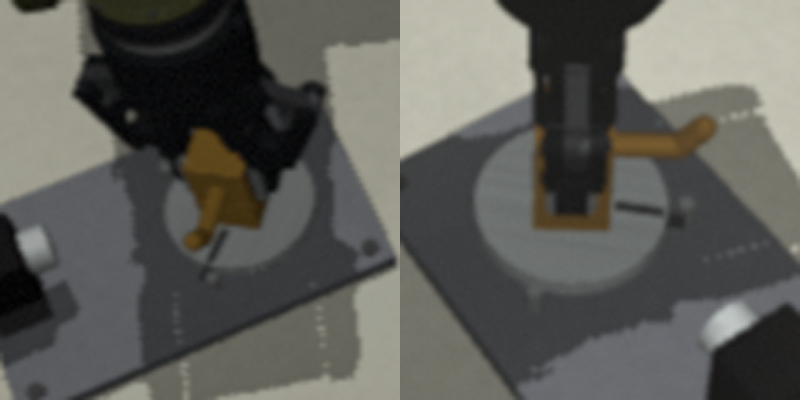

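The pointer is against the stop pin on the right, the torque is rising, and the hook sits flat on the dial. Now clockwise.

>>> drive_tool(deltas=[[[0,0,0,0.1],[0,0,0,0.24],[0,0,0,0.38],[0,0,0,0.52],[0,0,0,0.66],[0,0,0,0.8],[0,0,0,0.94],[0,0,0,1.0]]])

```text
time: 14.45
tcp_pos: [536.5, -144.9, 41.1]
tcp_rot: [[-0.088, 0.996, 0.001], [0.996, 0.088, -0.0], [-0.0, 0.001, -1.0]]
ft_force: [0.3, 3.7, 4.7]
finger_gap: 33.6
gripper_force: 71.4
```

>>> drive_tool(deltas=[[[0,0,0,0.14],[0,0,0,0.28],[0,0,0,0.42],[0,0,0,0.56],[0,0,0,0.7],[0,0,0,0.84],[0,0,0,0.95],[0,0,0,1.0]]])

```text
time: 15.12
tcp_pos: [537.0, -144.9, 41.1]
tcp_rot: [[0.641, 0.767, 0.002], [0.767, -0.641, -0.0], [0.001, 0.002, -1.0]]
ft_force: [3.5, 3.4, 1.5]
finger_gap: 33.2
gripper_force: 71.0
```

>>> drive_tool(deltas=[[[0,0,0,0.05],[0,0,0,0.1],[0,0,0,0.13],[0,0,0,0.13]]])

```text
time: 15.45
tcp_pos: [537.0, -145.0, 41.1]
tcp_rot: [[0.713, 0.701, 0.002], [0.701, -0.713, -0.0], [0.001, 0.002, -1.0]]
ft_force: [3.7, 3.1, 3.0]
finger_gap: 33.5
gripper_force: 71.0
```

```bash
python3 -c "
from h import *
delta([537.1,-145.4,41],-52);o=get_obs();print(o['ft_torque'])"
```

```text
t 15.45 tcp [ 537.  -145.    41.1] yaw_y -45.47 delta [-0.0017  0.0024  0.001 ] roll 0.14509456724548436 q [-0.33  0.54  1.66  0.    0.93  0.46] F [3.7 3.1 3. ] gap 33.5
[ 0.58379338 -0.63370082  0.05547225]
```

>>> drive_tool(deltas=[[[0,0,0,0.03],[0,0,0,0.06],[0,0,0,0.06]]])

```text
time: 15.7
tcp_pos: [537.0, -145.0, 41.2]
tcp_rot: [[0.745, 0.667, 0.002], [0.667, -0.745, -0.0], [0.001, 0.002, -1.0]]
ft_force: [3.6, 2.0, 2.6]
finger_gap: 33.5
gripper_force: 71.0
```

```bash
python3 -c "
from h import *
delta([537.1,-145.4,41],-52);o=get_obs();print(o['ft_torque'])"
```

```text
t 15.7 tcp [ 537.  -145.    41.2] yaw_y -48.16 delta [-0.0016  0.0023  0.001 ] roll 0.08522396553893133 q [-0.33  0.54  1.66  0.    0.93  0.51] F [3.6 2.  2.6] gap 33.5
[ 0.63379788 -0.71067564 -0.0462685 ]
```

>>> drive_tool(deltas=[[[0,0,0,0.03],[0,0,0,0.06],[0,0,0,0.06]]])

```text
time: 15.95
tcp_pos: [537.1, -145.0, 41.2]
tcp_rot: [[0.776, 0.631, 0.002], [0.631, -0.776, -0.0], [0.001, 0.002, -1.0]]
ft_force: [3.7, 3.7, 3.3]
finger_gap: 33.1
gripper_force: 71.0
```

```bash
python3 -c "
from h import *
delta([537.1,-145.4,41],-52);o=get_obs();print(o['ft_torque'])"
```

```text
t 15.95 tcp [ 537.1 -145.    41.2] yaw_y -50.86 delta [-0.0015  0.0022  0.001 ] roll 0.025256071256603087 q [-0.33  0.54  1.66  0.    0.93  0.56] F [3.7 3.7 3.3] gap 33.1
[ 0.54706951 -0.66434991 -0.00903986]
```

>>> drive_tool(deltas=[[[0,0,0,0.03],[0,0,0,0.05],[0,0,0,0.05]]])

```text
time: 16.2
tcp_pos: [537.1, -145.0, 41.1]
tcp_rot: [[0.8, 0.601, 0.002], [0.601, -0.8, -0.0], [0.001, 0.002, -1.0]]
ft_force: [4.9, 2.4, 2.5]
finger_gap: 33.5
gripper_force: 71.0
```

```bash
python3 -c "
from h import *
delta([537.1,-145.4,41],-52);o=get_obs();print(o['ft_torque'])"
```

```text
t 16.2 tcp [ 537.1 -145.    41.1] yaw_y -53.09 delta [-0.0014  0.0022  0.001 ] roll -0.024165667406545153 q [-0.33  0.54  1.66  0.    0.93  0.6 ] F [4.9 2.4 2.5] gap 33.5
[ 0.5383378  -0.72173465  0.01241358]
```

>>> drive_tool(deltas=[[[0,0,0,0.03],[0,0,0,0.05],[0,0,0,0.05]]])

```text
time: 16.45
tcp_pos: [537.2, -145.0, 41.2]
tcp_rot: [[0.822, 0.569, 0.002], [0.569, -0.822, -0.0], [0.002, 0.002, -1.0]]
ft_force: [6.0, 3.4, 2.0]
finger_gap: 33.4
gripper_force: 70.9
```

```bash
python3 -c "
from h import *
delta([537.1,-145.4,41],-52);o=get_obs();print(o['ft_torque'])"
```

```text
t 16.45 tcp [ 537.2 -145.    41.2] yaw_y -55.33 delta [-0.0019  0.0016  0.001 ] roll -0.07398578210886184 q [-0.33  0.54  1.66  0.    0.93  0.64] F [6.  3.4 2. ] gap 33.4
[ 0.49638959 -0.96124958  0.04871825]
```

>>> drive_tool(deltas=[[[0,0,0,0.02],[0,0,0,0.04],[0,0,0,0.04]]])

```text
time: 16.7
tcp_pos: [537.3, -145.1, 41.2]
tcp_rot: [[0.84, 0.543, 0.002], [0.543, -0.84, -0.001], [0.002, 0.002, -1.0]]
ft_force: [5.4, 2.3, 1.3]
finger_gap: 33.5
gripper_force: 70.9
```

```bash
python3 - <<'E'
from h import *
delta([537.1,-145.4,41],-52);o=get_obs();print(o['ft_torque'])
ims=[]
for c in("scene","side"):
    im,d=get_image(c);q=proj(camera_params(c),np.array([537,-165,40])).astype(int)
    ims.append(cv2.resize(im[q[0]-60:q[0]+60,q[1]-60:q[1]+60],(400,400),interpolation=cv2.INTER_CUBIC))
cv2.imwrite("pics/s7.png",cv2.cvtColor(np.hstack(ims),cv2.COLOR_RGB2BGR))
E
```

```text
t 16.7 tcp [ 537.3 -145.1   41.2] yaw_y -57.1 delta [-0.0021  0.0013  0.0011] roll -0.1132929136647249 q [-0.33  0.54  1.66  0.    0.93  0.67] F [5.4 2.3 1.3] gap 33.5
[ 0.52097425 -1.00582066  0.37227918]
```

View pics/s7.png

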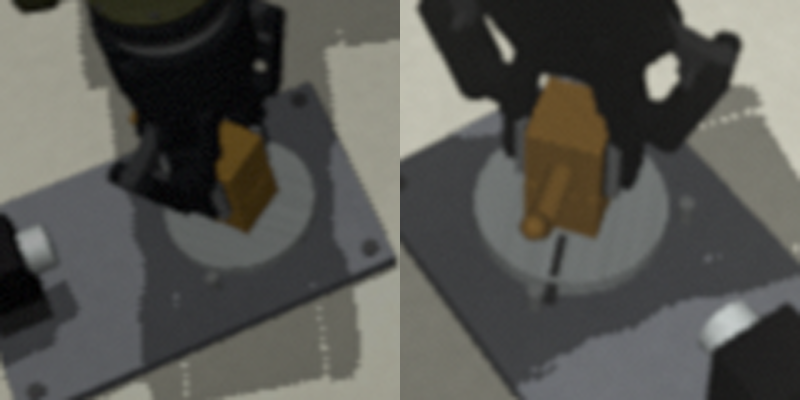

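>>> drive_tool(deltas=[[[0,0,0,0.02],[0,0,0,0.04],[0,0,0,0.06],[0,0,0,0.06]]])

```text
time: 17.13
tcp_pos: [537.3, -145.1, 41.2]
tcp_rot: [[0.864, 0.504, 0.002], [0.504, -0.864, -0.001], [0.002, 0.002, -1.0]]
ft_force: [5.8, 2.3, 0.9]
finger_gap: 33.5
gripper_force: 70.9
```

```bash
python3 -c "
from h import *
delta([537.1,-145.4,41],-52);o=get_obs();print(o['ft_torque'])"
```

```text
t 17.13 tcp [ 537.3 -145.1   41.2] yaw_y -59.76 delta [-0.0021  0.0012  0.0012] roll -0.1723493004102017 q [-0.33  0.54  1.66 -0.    0.93  0.71] F [5.8 2.3 0.9] gap 33.5
[ 0.46495578 -1.06854708  0.84125037]
```

It's hard against the clockwise stop (0.84 N m). I'll ease the twist, press down lightly, release and lift.

>>> drive_tool(deltas=[[[0,0,0.003,-0.02],[0,0,0.006,-0.05],[0,0,0.006,-0.06],[0,0,0.006,-0.06]]])

```text
time: 17.47
tcp_pos: [537.4, -145.1, 41.1]
tcp_rot: [[0.839, 0.544, 0.003], [0.544, -0.839, -0.001], [0.002, 0.002, -1.0]]
ft_force: [1.9, 4.7, 12.5]
finger_gap: 32.9
gripper_force: 72.2
```

>>> drive_tool(deltas=[[[0,0,0,0],[0,0,0,0],[0,0,0,0],[0,0,0,0],[0,0,0,0],[0,0,0,0]]], claw=0.75)

```text
time: 17.97
tcp_pos: [536.2, -145.0, 39.6]
tcp_rot: [[0.838, 0.546, -0.0], [0.546, -0.838, 0.0], [-0.0, -0.0, -1.0]]
ft_force: [-0.2, 0.1, 0.0]
finger_gap: 63.9
gripper_force: 0.0
```

>>> drive_tool(deltas=[[[0,0,-0.1,0],[0,0,-0.25,0],[0,0,-0.45,0],[0,0,-0.65,0],[0,0,-0.85,0],[0,0,-0.85,0]]])

```text
time: 18.47
tcp_pos: [538.3, -145.7, 173.2]
tcp_rot: [[0.838, 0.546, 0.008], [0.546, -0.838, -0.003], [0.005, 0.007, -1.0]]
ft_force: [-0.1, -0.4, 0.7]
finger_gap: 64.2
gripper_force: 0.0
```

```bash
python3 - <<'E'
from rect import *
delta([537.1,-145.4,41],-52)
ims=[]
for c in("scene","side"):
    im,d=get_image(c);q=proj(camera_params(c),np.array([537,-165,40])).astype(int)
    ims.append(cv2.resize(im[q[0]-60:q[0]+60,q[1]-60:q[1]+60],(400,400),interpolation=cv2.INTER_CUBIC))
P=camera_params("wrist");im,d=get_image("wrist")
w=cv2.resize(im,(300,225));w2=rectify(P,im,(537,-146),22,55,4);w2=cv2.resize(w2,(200,200))
row=np.zeros((200,800,3),np.uint8);row[:,:200]=w2;row[:,250:550]=w[:200]
cv2.imwrite("pics/s8.png",cv2.cvtColor(np.vstack([np.hstack(ims),row]),cv2.COLOR_RGB2BGR))
X=topface(P,im,d,(242,318),(70,100),235)
X=X[np.linalg.norm(X[:,:2]-np.array([537,-145.5]),axis=1)<27]
z=np.percentile(X[:,2],70);Y=X[abs(X[:,2]-z)<3]
print(np.median(Y[:,2]),cv2.minAreaRect(Y[:,:2].astype(np.float32)),len(Y))
E
```

```text
t 18.47 tcp [ 538.3 -145.7  173.2] yaw_y -56.93 delta [-0.0102 -0.0117  0.8811] roll -0.10957279903338986 q [-0.33  0.37  1.57 -0.    1.19  0.66] F [-0.1 -0.4  0.7] gap 64.2
81.7029930321373 ((537.3226318359375, -145.52081298828125), (34.03562927246094, 32.879154205322266), 35.57080078125) 2276
```

View pics/s8.png

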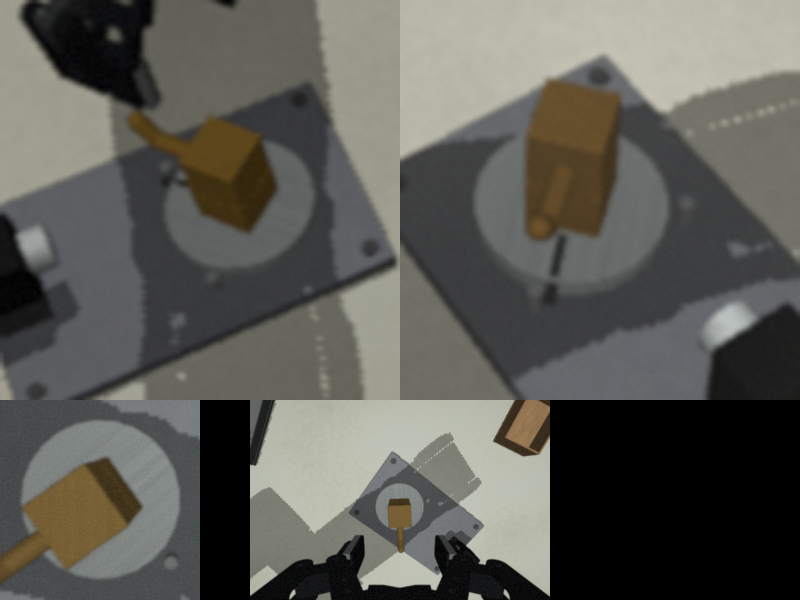

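The hook's top is at 81.7 mm (82 means fully home) and it's centred on the drive. Its pointer is at the clockwise stop pin (side view, about column 550, row 293). The gripper is clear, so I'm handing in.

```bash
python3 -c "
from rig import *
print(hand_in())"
```

```text
the job is handed in; nothing more can be done
None
```

The single-arm hook clicked fully home on the drive, was turned anticlockwise to the stop and then clockwise to the other, and was left there released; the job was handed in at about 18.6 s, with no verdict returned.

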